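# Load a reagent cartridge into the analyser's gravity chute

### The job

Put the white reagent cartridge into the open upper part of the sloping metal chute, the right way round (stepped nose downhill, key rib up and in line with the raised side of the clear cover), so that it slides under the cover without jamming and comes to rest with its nose against the stop at the bottom. Leave the beaker, the small bottle and the wash bottle where they stand.

Things in the scene. Friction and masses are not known exactly. Their poses are not given: they have to be found in the camera images.
- cartridge: White plastic reagent cartridge, 100 long (x) x 40 wide (y) x 36 high (z) without its rib, 0.11 to 0.23 kg. Lies flat on the worktop, rib up, turned any way. Origin: centre of the underside; +x to the nose, z up. Main block x = -50 to +36; the nose, x = +34 to +50, is a smaller block 30 wide and 30 high. Grasp it across the 40 mm width near x = -6, from above.
- cartridge_nose (a point): Lower edge of the cartridge's nose end face, at its middle (x = +50, y = 0, z = 0 of the cartridge); axes as the cartridge's.
- chute: Straight aluminium chute on a grey base plate 285 x 85 mm, fixed. Origin: centre of the base's underside; z up, x level and pointing downhill, y left when looking downhill. Slick floor (friction about 0.18), 44 wide between walls, 270 long, falling towards +x at 26 degrees (0.454 rad). Up the slope from the end stop: 0 to 125 mm is the lane under the clear cover, 125 to 270 is open above.
- chute_seat (a point): Point on the chute's floor at the foot of the end stop, on the centre line, at x = +118, y = 0, z = 36 of the chute; axes as the chute's (level). The lower edge of the cartridge's nose ends here.
- chute_entry (a point): Point on the sloping floor in the open upper part, 194 mm up the slope from the end stop, 121 above the worktop; axes as the chute's. A cartridge laid with its middle here has its nose 19 mm short of the gate. Low flared guides 25 high flank the floor 232 to 270 mm from the stop, flared wings 26 high 150 to 170 mm; from 170 to 232 the sides are open, room for fingers.
- chute_gate (a point): Point on the floor below the gate, the front edge of the cover, 125 mm up the slope from the stop; axes as the chute's. The opening is stepped: 40 clear above the floor from y = -22 to +3, 56 clear from y = +6 to +22. The cartridge passes only nose first, rib up on the +y side (its +x downhill); turned round it jams. The gate frame's top is 62 above the floor.
- beaker_b: Small glass beaker, 52 across, 66 high, bystander behind the work. Origin: centre of the underside.
- buffer_0: Small white bottle with a screw cap, 36 across, 82 high, bystander. Origin: centre of the underside.
- wash_bottle: White squeeze wash bottle with a bent spout tube, body 60 across, 181 high, bystander. Origin: on the underside, 23 mm off the centre of its body.
- cartridge_rib (a point): Middle of the top of the key rib, at x = -7, y = +12, z = 48 of the cartridge; axes as the cartridge's. The rib is 8 wide and stands 12 above the 36 mm top, along the left side (y = +8 to +16), from x = -49 to +35. Looking along the cartridge to its nose with the rib up, the rib is left of the middle.
Not all that is in view belongs to the job. Leave any blue or purple look-alike of the cartridge alone.

How it is judged:
By the outcome, as a careful person would: the job done as asked, in the order asked, and still so for the second after the job is handed in, with the robot touching nothing.
It also fails if it takes over 40 s, if anything falls off the work surface, if the arm or the gripper's body presses on something with over 40 N, if the wrist force passes 120 N, or if a joint passes its speed limit or range.

### The arm

A 6-joint arm with a two-finger parallel gripper is mounted at the origin on a cart in front of the work surface, level with it; the furniture and walls round the work are solid. World frame = base frame: x ahead of the robot, y to its left, z up, the work surface at z = 0. Lengths are in mm, angles in rad, forces in N, time in s.
With the tool pointing down it reaches from about 275 to 725 mm from the base axis. Payload 5.6 kg.
Tool frame: the origin (TCP) lies between the finger pads; the fingertips stand 14 mm ahead of it and the grasp point (between the pads) lies 5 mm behind it; x points along the fingers, z is the direction in which the jaws open and shut, and the axes are right-handed (so a half turn about x gives the same grasp; the last joint's range is limited). The gripper opens to 85 mm and grips with 20 to 120 N. Pads are 22 mm wide; open, the fingers measure 114 mm over their backs; the gripper's body (76 mm by 85 mm) begins 54 mm behind the grasp point. The pads swing forward as they close: fully open they stand 13 mm farther back than shut.
Start: joints at [1.436, 0.255, 0.108, 0, -1.424, -0.285], TCP at [224.141, 502.249, 208.283] pointing down, gripper open.
Joint ranges: [-2.95, 2.95], [-1.21, 1.97], [-1.09, 1.5], [-2.87, 1.71], [-2.94, -0.07], [-3.05, 3.05]. Speed limits (rad/s): [2.57, 2.57, 3.14, 3.14, 3.14, 3.14].

### API

Orientations are given as a unit quaternion [x, y, z, w].
In Python, from workcell import manip gives the robot as it stands. The module is installed in compiled form; this text tells all that it offers.
- The arm moves only by the tool play_rows, never from a script. Its argument "increments" is a list of rows, each a list of 7 numbers: the shift along the world's x, y, z in cm, then the turn, a rotation vector about the world's x, y, z in degrees, then the closure in counts, from 0 (fully open) to 255 (shut). In form: [[tx, ty, tz, wx, wy, wz, jaw], ...]. A call has 1 to 8 rows; each row is the pose to reach, as a shift and turn from the pose commanded when the call began; what a row does not reach only later rows make up. A row lasts 1/10 s, in which the tool goes at most 50 mm and 8.59 degrees, less where a joint would pass 70% of its speed; a pose out of reach is approached as far as the arm can. A call with a gripper value outside its range is refused whole. The fingers move at their own pace and stop on an object; "squeeze" is the grip in N (left out, the last holds). Time passes only in rows, so rows that repeat a pose let the fingers close. It gives the time, the measured TCP pose, the force and the opening at its end, in the units of the state.
- manip.observe(): the state, without advancing time (a new reading comes with each control period).
- manip.snapshot(name): name is "scene" or "top"; returns the picture (400x640x3 uint8, blue, green, red); there is no depth.
- manip.get_calibration(name): a dict with "fx", "fy", "cx", "cy" (pixels), "rvec" (rotation vector, rad) and "tvec" (3), from world to camera coordinates, as OpenCV has them. Camera axes: x right, y down, z forward; pixel columns grow to the right and rows downward; lengths in mm; the calibration is good to about 2 mm. A picture is of the moment at which its call begins. get_calibration takes no time and is no camera call.
- manip.hand_in(): hands the job in, once; it reports no verdict.
The state is a dict: "time_s": time; "joint_positions": joint angles; "qvel": joint speeds; "effort": joint torques, N m; "position": TCP position; "eef_rot": TCP orientation; "ft_force": force on the tool from outside, world axes, zero at the start; "wrist_torque": the same for the moment, N m; "finger_gap": finger opening in mm.
Only numpy, scipy, OpenCV 4.12 (cv2) and the standard library are available. Lean on these libraries where they do the work, as an engineer would, in place of code of your own. Each camera call takes 0.05 s, during which the arm holds its last target.

## Working session

There is one attempt and no reset: what is moved stays moved. The work goes in short steps, Python scripts to look and compute and a tool call to move; the robot and the scene stay as the last step left them, time stands still between calls to the robot, and variables do not carry over. Pictures are saved under pics/ and viewed, and the job is handed in when it is done.

Besides the shell and the picture viewer there is one more tool, called after "Request:" by a JSON object that holds its "name" and its "arguments". play_rows: Moves the arm, as the interface text tells. Its arguments: {"type":"object","properties":{"increments":{"type":"array"},"squeeze":{"type":"number"}},"required":["increments"]}

```bash
mkdir -p pics; python3 - <<'E'
from workcell import manip
import cv2
for n in("scene","top"):
    cv2.imwrite(f"pics/{n}0.png",manip.snapshot(n)); print(n,manip.get_calibration(n))
print(manip.observe())
E
```

```text
scene {'fx': 397.2118254414738, 'fy': 397.2118254414738, 'cx': 318.6524818766911, 'cy': 199.08961071424756, 'rvec': array([ 1.94294788, -0.6526516 ,  0.38295973]), 'tvec': array([-518.1833754 ,  194.06192104, 1256.23167856])}
top {'fx': 394.73197738575806, 'fy': 394.73197738575806, 'cx': 323.1716151040386, 'cy': 198.7823079606913, 'rvec': array([ 2.16435142, -2.12169066,  0.17862601]), 'tvec': array([-171.34410685,  526.62103663, 1781.95960201])}
{'time_s': 0.1, 'joint_positions': array([ 1.43557996e+00,  2.55662610e-01,  1.07129931e-01, -3.91020994e-04,
       -1.42391251e+00, -2.84597598e-01]), 'qvel': array([-0.00138103, -0.00174329,  0.00392745,  0.00136166, -0.00032116,
        0.00095493]), 'effort': array([-3.20338593e-03, -3.87602627e+01,  2.38475096e+01,  5.37802666e+00,
       -3.79355813e-03, -9.47758672e-07]), 'position': array([223.94188658, 501.81305471, 207.50273996]), 'eef_rot': array([-0.59273653, -0.38447086,  0.59370442, -0.3851761 ]), 'ft_force': array([-0.35712788, -0.45372506, -0.71929272]), 'wrist_torque': array([-0.02868195, -0.0022651 ,  0.0119405 ]), 'finger_gap': 85.76347527883279}
```

View pics/scene0.png

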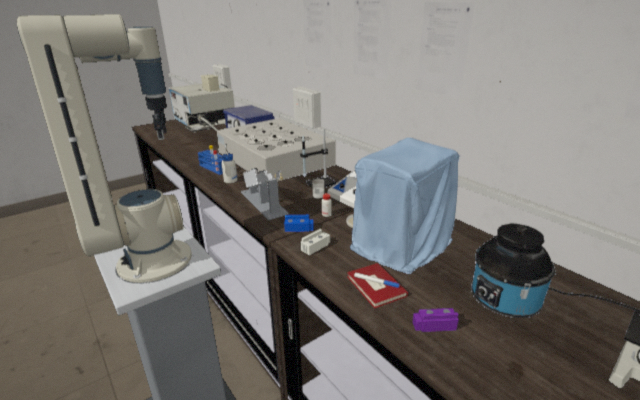

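View pics/top0.png

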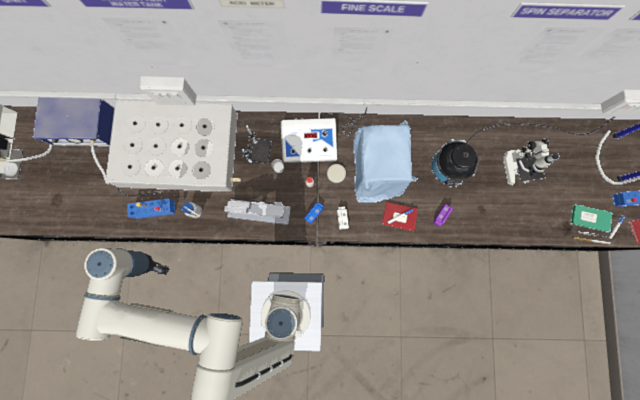

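Candidates for the cartridge: a white block at scene (315,242) / top (343,217), a blue one at scene (298,223) / top (314,211), and a purple one at scene (436,320) / top (443,214). I choose the white one and check it in close crops, along with the chute.

```bash
python3 - <<'E'
import cv2,numpy as np
s=cv2.imread("pics/scene0.png");t=cv2.imread("pics/top0.png")
f=lambda im,x,y,w,h,k:cv2.resize(im[y:y+h,x:x+w],None,fx=k,fy=k,interpolation=cv2.INTER_CUBIC)
cv2.imwrite("pics/c1.png",np.vstack([f(t,215,190,150,45,5.2),f(s,230,160,150,100,3)[:, :450].copy() if 0 else cv2.resize(s[160:262,232:352],(780,330*2),interpolation=cv2.INTER_CUBIC)[:366]]) if 0 else f(t,215,190,150,50,5.2))
cv2.imwrite("pics/c2.png",f(s,235,160,110,100,6)[:600])
E
```

```text
(no output)
```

View pics/c1.png

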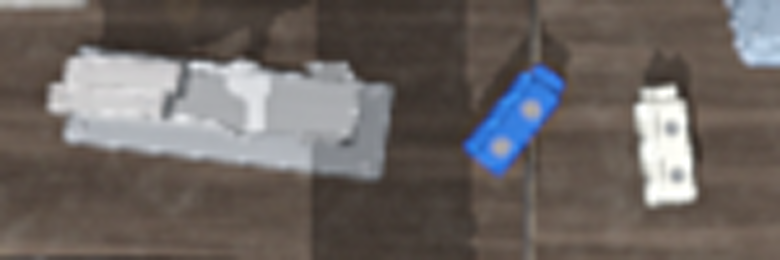

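View pics/c2.png

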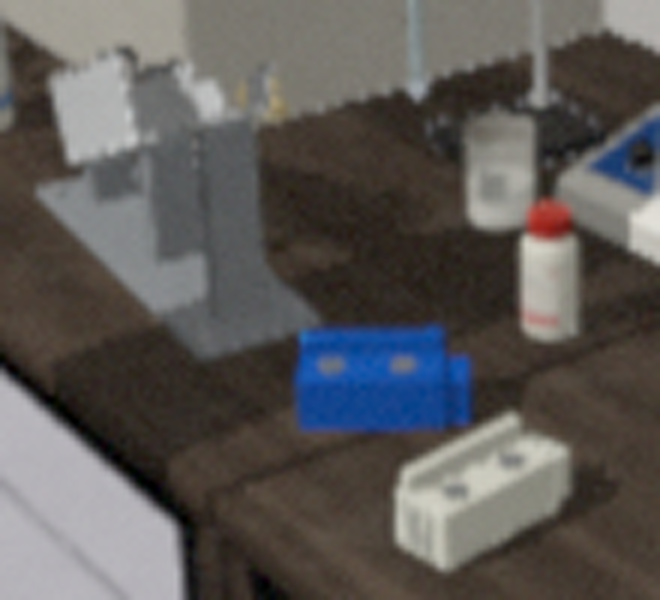

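The crops confirm the white cartridge. In the top crop its narrow nose points up (about +x world) with the rib on the left. The chute runs downhill to image left (about +y world). Next I'll fit the poses.

```bash
cat > h.py <<'E'
import numpy as np,cv2
from scipy.optimize import minimize,least_squares
import pickle
from workcell import manip
C={n:manip.get_calibration(n) for n in("scene","top")}
def proj(n,P):
    c=C[n];K=np.array([[c['fx'],0,c['cx']],[0,c['fy'],c['cy']],[0,0,1.]])
    return cv2.projectPoints(np.asarray(P,float).reshape(-1,1,3),c['rvec'],c['tvec'],K,None)[0].reshape(-1,2)
def ray(n,uv,z):
    c=C[n];R=cv2.Rodrigues(c['rvec'])[0];o=-R.T@c['tvec'];d=R.T@np.array([(uv[0]-c['cx'])/c['fx'],(uv[1]-c['cy'])/c['fy'],1])
    return o+d*(z-o[2])/d[2]
def box(x0,x1,y0,y1,z0,z1):return np.array([[x,y,z] for x in(x0,x1) for y in(y0,y1) for z in(z0,z1)],float)
def pose(P,x,y,yaw,z=0):
    c,s=np.cos(yaw),np.sin(yaw);return P@np.array([[c,-s,0],[s,c,0],[0,0,1]]).T+[x,y,z]
CART=[box(-50,36,-20,20,0,36),box(34,50,-15,15,0,30),box(-49,35,8,16,36,48)]
def sil(n,boxes,x,y,yaw,roi,ss=8):
    x0,y0,w,h=roi;m=np.zeros((h*ss,w*ss),np.uint8)
    for b in boxes:
        p=(proj(n,pose(b,x,y,yaw))-[x0-.5,y0-.5])*ss-.5
        cv2.fillConvexPoly(m,cv2.convexHull(np.round(p*16).astype(np.int32)),255,shift=4)
    return cv2.resize(m,(w,h),interpolation=cv2.INTER_AREA)/255.
E
python3 - <<'E'
from h import *
s=cv2.imread("pics/scene0.png");t=cv2.imread("pics/top0.png")
print(ray("top",(343,217),20),ray("scene",(315,242),20))
rs={"top":(330,198,30,36),"scene":(294,222,44,38)}
im={"top":t,"scene":s}
obs={}
for n,(x0,y0,w,h) in rs.items():
    g=im[n][y0:y0+h,x0:x0+w].astype(float)
    lum=g.mean(2); obs[n]=np.clip((lum-70)/(170-70),0,1)
    if n=="scene":
        b=g[:,:,0]-g[:,:,2]; obs[n][b>25]=0
    cv2.imwrite(f"pics/m_{n}.png",cv2.resize((obs[n]*255).astype(np.uint8),None,fx=8,fy=8))
def cost(p,ns):
    return sum(((sil(n,CART,p[0],p[1],p[2],rs[n])-obs[n])**2).sum() for n in ns)
p0=ray("top",(343,217),20)
for ns in (["top"],["scene"],["top","scene"]):
    best=min((minimize(lambda q:cost([q[0]*10,q[1]*10,q[2]*.1],ns),[p0[0]/10,p0[1]/10,a],method="Nelder-Mead",options=dict(xatol=.005,fatol=.01,initial_simplex=[[p0[0]/10,p0[1]/10,a],[p0[0]/10+1,p0[1]/10,a],[p0[0]/10,p0[1]/10+1,a],[p0[0]/10,p0[1]/10,a+1]])) for a in(-1,0,1,2)),key=lambda r:r.fun)
    print(ns,best.x*[10,10,.1],best.fun)
f=lambda im,x,y,w,h,k:cv2.resize(im[y:y+h,x:x+w],None,fx=k,fy=k,interpolation=cv2.INTER_CUBIC)
cv2.imwrite("pics/c3.png",f(t,222,196,72,34,11));cv2.imwrite("pics/c4.png",f(s,236,162,58,62,9.5))
E
```

```text
[ 449.69285826 -254.76997529   20.        ] [ 444.69080533 -250.83708908   20.        ]
['top'] [ 4.47611032e+02 -2.51416432e+02  1.37089762e-01] 57.276025643983075
['scene'] [ 4.49176769e+02 -2.46806099e+02  1.60861572e-01] 29.824269780853516
['top', 'scene'] [ 4.47942637e+02 -2.48991566e+02  1.57838726e-01] 99.87174025374857
```

View pics/c3.png

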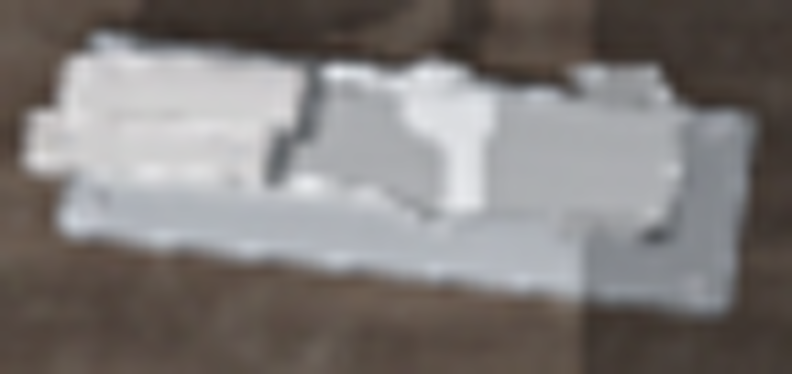

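View pics/c4.png

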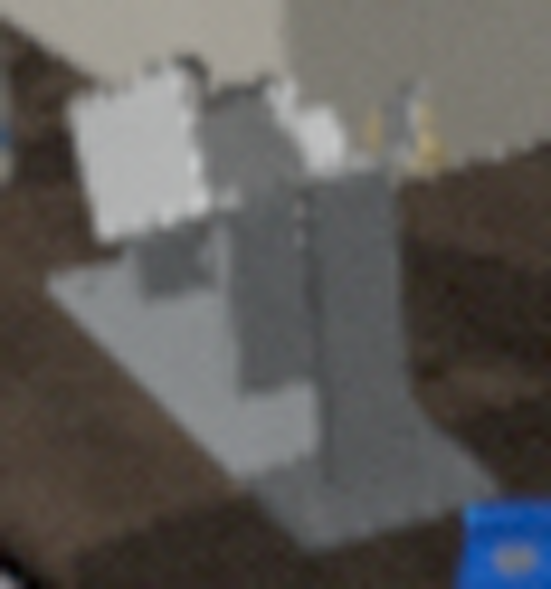

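View pics/m_scene.png

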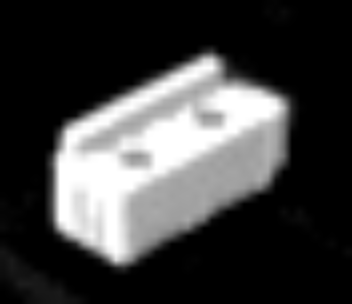

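View pics/m_top.png

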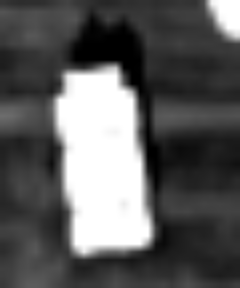

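```bash
python3 - <<'E'
from h import *
s=cv2.imread("pics/scene0.png");t=cv2.imread("pics/top0.png")
rs={"top":(330,198,30,36),"scene":(294,222,44,38)}
im={"top":t,"scene":s};obs={}
for n,(x0,y0,w,h) in rs.items():
    g=im[n][y0:y0+h,x0:x0+w].astype(float);lum=g.mean(2)
    o=np.clip((lum-80)/(150-80 if n=="scene" else 190-80),0,1)
    o[g[:,:,0]-g[:,:,2]>25]=0
    m=(o>.25).astype(np.uint8);k,l,st,_=cv2.connectedComponentsWithStats(m)
    c=l[h//2,w//2] if l[h//2,w//2] else 1+np.argmax(st[1:,4])
    keep=cv2.dilate((l==c).astype(np.uint8),np.ones((3,3)));o*=keep
    if n=="scene": o=np.where(cv2.erode((l==c).astype(np.uint8),np.ones((3,3)))>0,1,o)
    obs[n]=o
def cost(p,ns): return sum(((sil(n,CART,p[0],p[1],p[2],rs[n])-obs[n])**2).sum() for n in ns)
S=np.array([10,10,.1])
for ns in (["top"],["scene"],["top","scene"]):
    q0=np.array([44.8,-24.9,1.5])
    r=minimize(lambda q:cost(q*S,ns),q0,method="Nelder-Mead",options=dict(xatol=.003,fatol=.005,initial_simplex=[q0,q0+[1,0,0],q0+[0,1,0],q0+[0,0,1]]))
    print(ns,r.x*S,r.fun)
top=np.array([[60,235],[725,312],[755,118],[95,38]]);sc=np.array([[45,285],[310,550],[500,490]])
T=(top+.5)/11-.5+[222,196];Sc=(sc+.5)/9.5-.5+[236,162]
# base corners: near(-x world)= chute +y ; left image = downhill +x
L=np.array([[142.5,42.5],[-142.5,42.5],[-142.5,-42.5],[142.5,-42.5]])
def res(p,only=None):
    P=pose(np.c_[L,np.full(4,p[3])],p[0],p[1],p[2])
    a=(proj("top",P)-T).ravel();b=(proj("scene",P[:3])-Sc).ravel()
    if only=="top":return a
    if only=="scene":return b
    return np.r_[a,b,(p[3]-6)/6]
print(ray("top",(258,211),6))
c0=ray("top",(258,211),6)
r=least_squares(res,[c0[0],c0[1],np.pi/2+.1,6]);print(r.x,res(r.x).round(2))
for o in("top","scene"):
    q=least_squares(lambda p:res(np.r_[p,6],o),r.x[:3]);print(o,q.x,q.fun.round(2))
E
```

```text
['top'] [ 4.47498791e+02 -2.51589274e+02  1.38924027e-01] 6.2065949841288
['scene'] [ 4.49321336e+02 -2.47044741e+02  1.56751570e-01] 5.43669797330697
['top', 'scene'] [ 4.48403131e+02 -2.48730789e+02  1.52444954e-01] 27.2532990989298
[471.4687995  143.06363974   6.        ]
[469.17268736 139.79514937   1.47124049   5.90287997] [ 0.12 -0.06  0.21  0.2  -0.12 -0.08 -0.24  0.    0.04  0.16 -0.22 -0.3
  0.25  0.16 -0.02]
top [469.23804993 139.74250846   1.47079878] [ 0.12 -0.09  0.21  0.2  -0.11 -0.09 -0.22 -0.03]
scene [468.96803391 139.6897854    1.47213987] [-0.02  0.17 -0.22 -0.3   0.24  0.15]
```

```bash
cat >> h.py <<'E'
from scipy.spatial.transform import Rotation as Ro
def down(yawz): # tool pointing down, jaw axis (tool z) at yaw
    x=np.array([0,0,-1.]);z=np.array([np.cos(yawz),np.sin(yawz),0]);return Ro.from_matrix(np.c_[x,np.cross(z,x),z])
def delta(tp,tr):
    o=manip.observe();R=Ro.from_quat(o['eef_rot'])
    return (np.array(tp)-o['position'])/10, np.degrees((tr*R.inv()).as_rotvec())
E
python3 - <<'E'
from h import *
o=manip.observe();R=Ro.from_quat(o['eef_rot']).as_matrix();print(R.round(3),np.degrees(np.arctan2(R[1,2],R[0,2])))
for k in(0,1): print(delta([448.4-6*np.cos(.15),-249.3-6*np.sin(.15),120],down(.15+np.pi/2+k*np.pi)))
# overlay chute
s=cv2.imread("pics/scene0.png");t=cv2.imread("pics/top0.png")
a=np.radians(26)
def F(ss,y,h): return [118-ss*np.cos(a)+h*np.sin(a),y,36+ss*np.sin(a)+h*np.cos(a)]
segs=[[F(0,22,0),F(270,22,0)],[F(0,-22,0),F(270,-22,0)],[F(270,-22,0),F(270,22,0)],[F(125,-22,40),F(125,3,40)],[F(125,6,56),F(125,22,56)],[F(0,-22,40),F(125,-22,40)],[F(0,22,56),F(125,22,56)],[F(125,3,40),F(0,3,40)],[[-142.5,42.5,6],[142.5,42.5,6]],[[-142.5,-42.5,6],[-142.5,42.5,6]]]
for n,im,(x,y,w,h),k in(("top",t,(222,194,72,36),11),("scene",s,(236,162,58,62),9.5)):
    c=cv2.resize(im[y:y+h,x:x+w],None,fx=k,fy=k,interpolation=cv2.INTER_CUBIC)
    for sg in segs:
        p=(proj(n,pose(np.array(sg),469.1,139.8,1.471))-[x-.5,y-.5])*k-.5
        cv2.line(c,tuple(map(int,p[0])),tuple(map(int,p[1])),(0,0,255),1)
    cv2.imwrite(f"pics/ov_{n}.png",c)
E
```

```text
[[-0.001  0.913 -0.408]
 [-0.002 -0.408 -0.913]
 [-1.     0.     0.002]] -114.05686984731366
(array([ 21.8525487 , -75.20096835,  -8.750274  ]), array([-1.04820994e-02, -1.29595308e-01, -1.47348722e+02]))
(array([ 21.8525487 , -75.20096835,  -8.750274  ]), array([ 9.80424917e-02, -7.93000270e-03,  3.26512244e+01]))
```

View pics/ov_top.png

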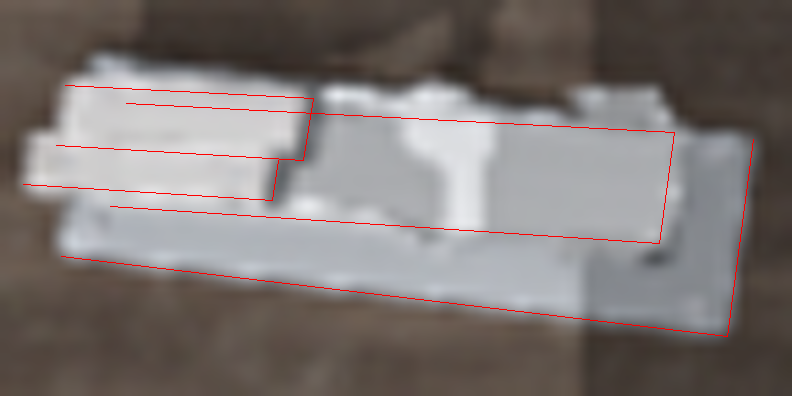

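View pics/ov_scene.png

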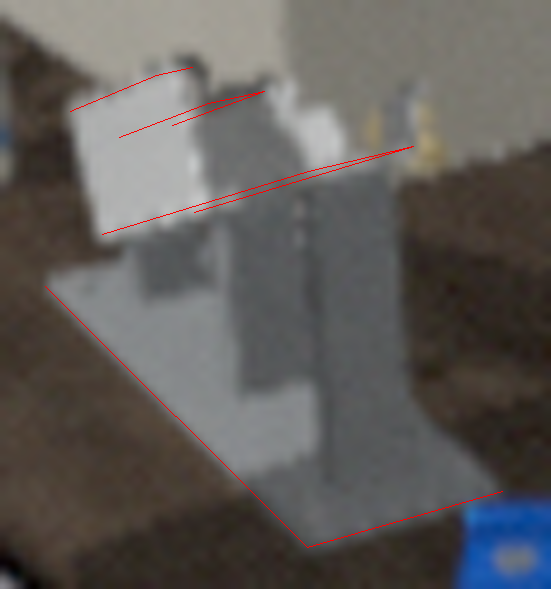

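The chute overlay fits both views at (469,140) with yaw 1.471. I'll lift first and sweep over to above the cartridge, turning by -147° to keep joint 6 away from its limit.

Request:
{"name": "play_rows", "arguments": {"increments": [[0, 0, 4.5, 0, 0, -8, 0], [1, -3, 9, 0, 0, -16, 0], [2.3, -7.8, 9, 0, 0, -24, 0], [3.6, -12.5, 9, 0, 0, -32, 0], [5, -17.3, 9, 0, 0, -40, 0], [6.3, -22, 9, 0, 0, -48, 0], [7.6, -26.5, 9, 0, 0, -56, 0], [9, -31, 9, 0, 0, -64, 0]], "squeeze": 40}}

```text
time_s: 0.9
position: [313.9, 190.2, 298.2]
eef_rot: [-0.707, -0.01, 0.707, -0.01]
ft_force: [1.7, -0.3, 0.2]
finger_gap: 85.5
```

```bash
python3 - <<'E'
from h import *
print(manip.observe()['joint_positions'].round(3))
print(delta([448.4-6*np.cos(.15),-249.3-6*np.sin(.15),120],down(.15+np.pi/2)))
E
```

```text
[ 0.979 -0.13  -0.083 -0.    -1.618 -0.95 ]
(array([ 12.85917998, -44.0384245 , -17.81845364]), array([-1.21897493e-02,  9.20606490e-03, -8.30687088e+01]))
```

Request:
{"name": "play_rows", "arguments": {"increments": [[1.3, -4.4, 0, 0, 0, -8, 0], [2.6, -8.8, 0, 0, 0, -16, 0], [3.9, -13.2, 0, 0, 0, -24, 0], [5.2, -17.6, 0, 0, 0, -32, 0], [6.5, -22, 0, 0, 0, -40, 0], [7.8, -26.4, -1, 0, 0, -48, 0], [9.1, -30.8, -3, 0, 0, -56, 0], [10.4, -35.2, -6, 0, 0, -64, 0]]}}

```text
time_s: 1.7
position: [417.6, -158.2, 240.9]
eef_rot: [0.606, -0.366, -0.604, -0.367]
ft_force: [1.4, 1.3, -0.2]
finger_gap: 85.5
```

Request:
{"name": "play_rows", "arguments": {"increments": [[1.2, -4.4, -3, 0, 0, -8, 0], [2.4, -8.8, -6, 0, 0, -16, 0], [2.4, -8.8, -10, 0, 0, -19, 0], [2.4, -8.8, -12, 0, 0, -19, 0], [2.4, -8.8, -12, 0, 0, -19, 0]]}}

```text
time_s: 2.2
position: [438.2, -243.4, 117.2]
eef_rot: [-0.534, 0.461, 0.54, 0.459]
ft_force: [-0.5, -0.4, -0.0]
finger_gap: 85.5
```

```bash
python3 - <<'E'
from h import *
for n in("scene","top"): 
    im=manip.snapshot(n);x,y,w,h=((270,180,80,80) if n=="scene" else (300,185,80,60))
    cv2.imwrite(f"pics/g1_{n}.png",cv2.resize(im[y:y+h,x:x+w],None,fx=7,fy=7,interpolation=cv2.INTER_CUBIC))
print(manip.observe()['joint_positions'].round(3))
print(delta([448.4-6*np.cos(.15),-249.3-6*np.sin(.15),18],down(.15+np.pi/2)))
E
```

```text
[-1.940e-01  2.100e-01 -1.760e-01  1.000e-03 -1.185e+00 -1.221e+00]
(array([  0.12781971,  -0.61448402, -10.36155258]), array([ 0.03619561, -0.00119646, -0.38292989]))
```

View pics/g1_scene.png

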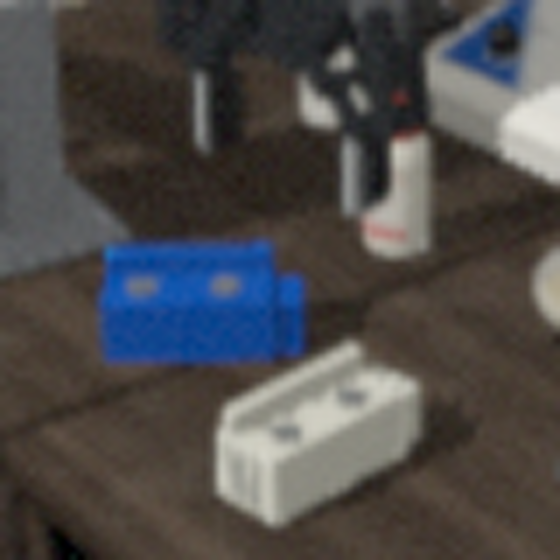

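The picture shows the open fingers (crop (205,110) and (350,180)) above the cartridge and either side of it. The blue block is clear of them. Descending.

Request:
{"name": "play_rows", "arguments": {"increments": [[0.1, -0.6, -4, 0, 0, 0, 0], [0.1, -0.6, -8, 0, 0, 0, 0], [0.1, -0.6, -10, 0, 0, 0, 0], [0.1, -0.6, -10.3, 0, 0, 0, 0], [0.1, -0.6, -10.3, 0, 0, 0, 0], [0.1, -0.6, -10.3, 0, 0, 0, 0]]}}

```text
time_s: 2.9
position: [444.0, -250.3, 20.3]
eef_rot: [0.539, -0.459, -0.536, -0.46]
ft_force: [0.5, 0.4, 0.2]
finger_gap: 85.5
```

```bash
python3 - <<'E'
from h import *
for n in("scene",): 
    im=manip.snapshot(n);x,y,w,h=(270,180,80,80)
    cv2.imwrite(f"pics/g2_{n}.png",cv2.resize(im[y:y+h,x:x+w],None,fx=7,fy=7,interpolation=cv2.INTER_CUBIC))
print(delta([448.4-6*np.cos(.15),-249.3-6*np.sin(.15),18],down(.15+np.pi/2)))
E
```

```text
(array([-0.1356589 ,  0.00433395, -0.21705072]), array([ 0.07692364,  0.23536534, -0.39182864]))
```

View pics/g2_scene.png

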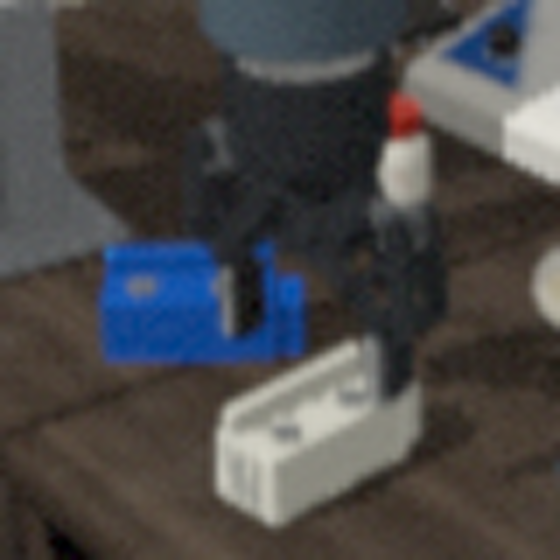

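```bash
python3 - <<'E'
from h import *
o=manip.observe();R=Ro.from_quat(o['eef_rot']).as_matrix();p=o['position'];print(p,o['ft_force'],o['finger_gap'])
im=cv2.imread("pics/g2_scene.png")
for sgn in(-1,1):
  for back in(14,1,-20):
    q=p+R[:,0]*back+R[:,2]*sgn*42.5
    u=(proj("scene",q)[0]-[269.5,179.5])*7-.5;print(sgn,back,q.round(),u.round());cv2.circle(im,tuple(map(int,u)),4,(0,0,255),-1)
for b in CART:
  u=(proj("scene",pose(b,448.4,-249.3,.15))-[269.5,179.5])*7-.5
  h=cv2.convexHull(u.astype(np.int32));cv2.polylines(im,[h],True,(0,255,0),1)
c=C["scene"];print("cam",-cv2.Rodrigues(c['rvec'])[0].T@c['tvec'])
cv2.imwrite("pics/g2o.png",im)
t=manip.snapshot("top")[185:245,300:380];cv2.imwrite("pics/g2t.png",cv2.resize(t,None,fx=8,fy=8,interpolation=cv2.INTER_CUBIC))
E
```

```text
[ 443.82396258 -250.23996832   20.1705072 ] [ 0.11994941 -0.2911102   0.09436315] 85.19367508565098
-1 14 [ 451. -292.    6.] [382. 496.]
-1 1 [ 450. -292.   19.] [381. 473.]
-1 -20 [ 450. -292.   40.] [381. 434.]
1 14 [ 437. -208.    6.] [254. 429.]
1 1 [ 437. -208.   19.] [253. 406.]
1 -20 [ 437. -208.   40.] [251. 368.]
cam [ -193.32261398 -1152.65234888   719.93819144]
```

View pics/g2o.png

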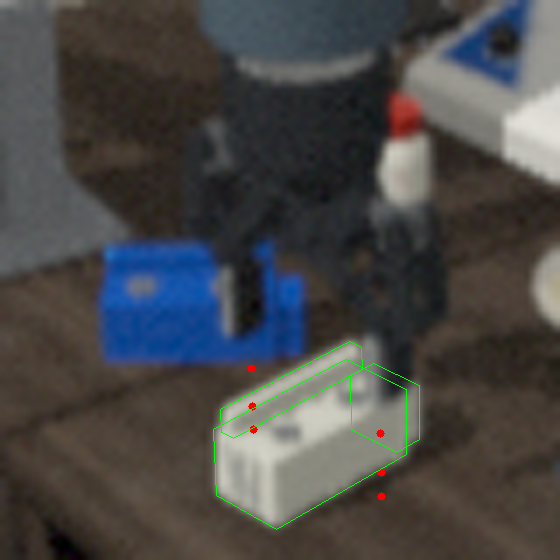

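View pics/g2t.png

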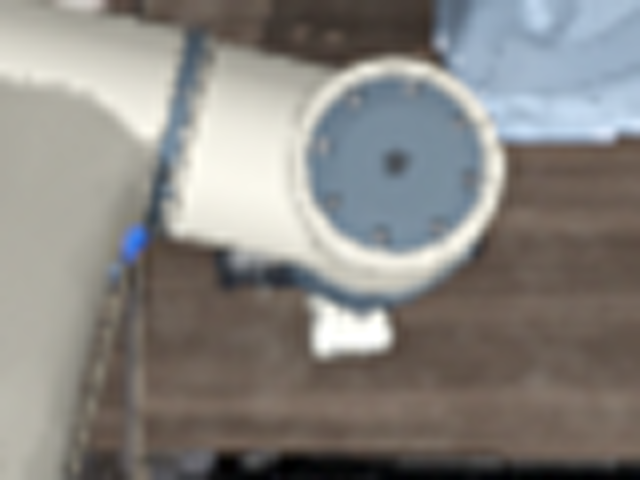

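The fingers appear about 90 crop pixels higher than projected from the reported TCP. I'll investigate this before closing.

```bash
python3 - <<'E'
from h import *
o=manip.observe();R=Ro.from_quat(o['eef_rot']).as_matrix();p=o['position']
for h in(100,150,200,250,300): print(h,proj("top",p+[0,0,h])[0].round(1), ((proj("top",p+[0,0,h])[0]-[299.5,184.5])*8).round())
for d in([10,0,0],[0,10,0],[0,0,10]): print(d,(proj("scene",p+d)-proj("scene",p))*7,(proj("top",p+d)-proj("top",p)))
c=C["top"];print("cam",-cv2.Rodrigues(c['rvec'])[0].T@c['tvec'])
for n in("scene","top"): cv2.imwrite(f"pics/w_{n}.png",manip.snapshot(n))
im=cv2.imread("pics/w_scene.png")[60:260,150:400];cv2.imwrite("pics/w2.png",cv2.resize(im,None,fx=3,fy=3,interpolation=cv2.INTER_CUBIC))
for h in(0,50,100,150,200,300): print(h,(proj("scene",p+[0,0,h])[0]-[149.5,59.5])*3)
E
```

```text
100 [343.3 215.8] [350. 251.]
150 [344.  214.5] [356. 240.]
200 [344.8 213.1] [362. 229.]
250 [345.5 211.6] [368. 217.]
300 [346.4 210. ] [375. 204.]
[10, 0, 0] [[17.23046549 -7.07958051]] [[ 0.02497046 -2.14025897]]
[0, 10, 0] [[-12.49812857  -9.023653  ]] [[-2.15139087 -0.04328858]]
[0, 0, 10] [[ -0.4656737  -18.22543178]] [[ 0.12370024 -0.23418972]]
cam [ 243.06287438 -148.17326985 1844.18916155]
0 [495.26422962 547.71188382]
50 [494.25256475 508.11757339]
100 [493.20532702 467.13102064]
150 [492.1206066  424.67747893]
200 [490.99635446 380.6767535 ]
300 [488.62028384 287.68264066]
```

View pics/w2.png

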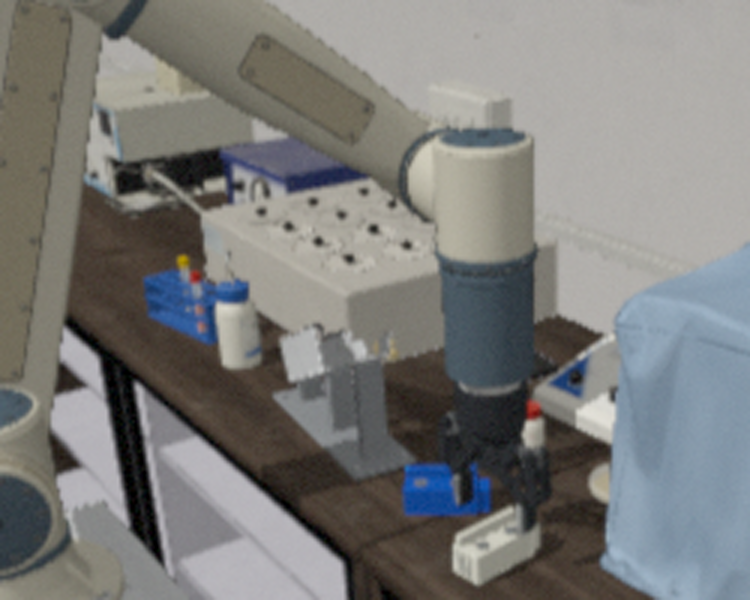

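View pics/w_top.png

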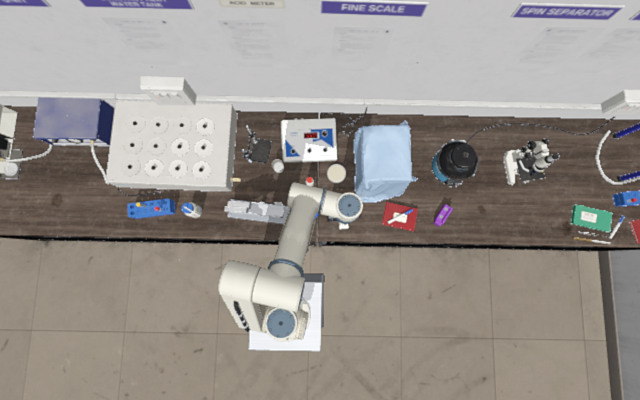

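```bash
python3 - <<'E'
import cv2,numpy as np
im=cv2.imread("pics/w_scene.png")[185:265,285:345]
im=np.clip(255*(im/255.)**.45,0,255).astype(np.uint8)
cv2.imwrite("pics/z.png",cv2.resize(im,None,fx=7.4,fy=7.4,interpolation=cv2.INTER_CUBIC))
E
```

```text
(no output)
```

View pics/z.png

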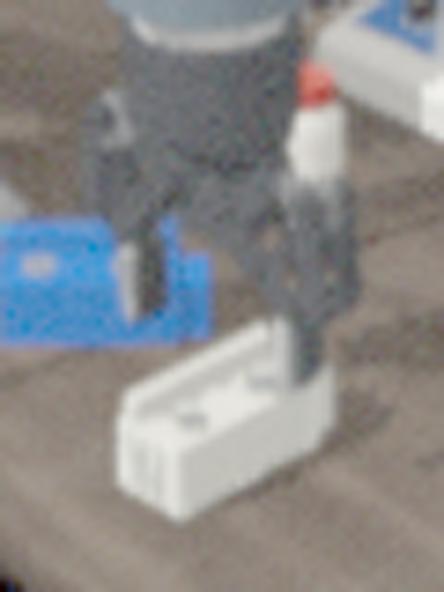

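```bash
python3 - <<'E'
from h import *
p=np.array([223.9,501.8,207.5]);im=cv2.imread("pics/scene0.png");t=cv2.imread("pics/top0.png")
g=lambda a:np.clip(255*(a/255.)**.5,0,255).astype(np.uint8)
a=cv2.resize(g(im[60:160,120:200]),None,fx=5,fy=5,interpolation=cv2.INTER_CUBIC)
z=np.array([-.408,-.913,0])
for h in(-14,0,50,100,150,200):
    for k in(-42,0,42) if h<51 else (0,):
        u=(proj("scene",p+[0,0,h]+z*k)[0]-[119.5,59.5])*5-.5;cv2.circle(a,tuple(map(int,u)),2,(0,0,255),-1);print(h,k,u.round())
b=cv2.resize(g(t[240:300,75:175]),None,fx=5,fy=5,interpolation=cv2.INTER_CUBIC)
for h in(-14,0,50,100,200,300,400):
    u=(proj("top",p+[0,0,h])[0]-[74.5,239.5])*5-.5;cv2.circle(b,tuple(map(int,u)),2,(0,0,255),-1)
b=cv2.resize(b,(500,300));
cv2.imwrite("pics/st.png",np.hstack([a,np.vstack([b,np.zeros((200,500,3),np.uint8)])])[:, :800])
E
```

```text
-14 -42 [232. 424.]
-14 0 [226. 440.]
-14 42 [220. 456.]
0 -42 [229. 408.]
0 0 [223. 423.]
0 42 [216. 439.]
50 -42 [218. 351.]
50 0 [211. 365.]
50 42 [204. 380.]
100 0 [199. 305.]
150 0 [187. 243.]
200 0 [175. 179.]
```

View pics/st.png

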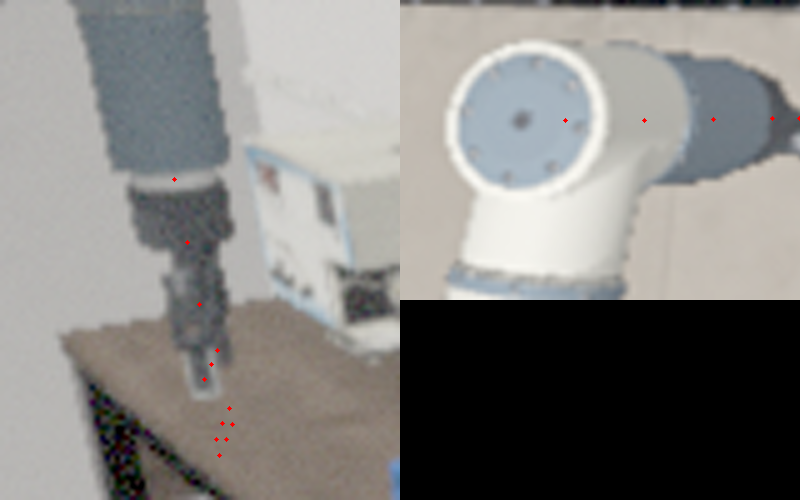

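Both the start view and this one show the visible fingertips about 45 to 50 mm higher than the reported TCP implies. So the fingertips are really near z≈55. I'll go down in small guarded steps and watch the force and the picture.

Request:
{"name": "play_rows", "arguments": {"increments": [[-0.1, 0, -0.7, 0, 0, 0, 0], [-0.1, 0, -1.2, 0, 0, 0, 0], [-0.1, 0, -1.2, 0, 0, 0, 0]]}}

```text
time_s: 3.4
position: [440.1, -249.6, 4.9]
eef_rot: [-0.537, 0.46, 0.538, 0.459]
ft_force: [0.0, 0.6, 0.2]
finger_gap: 85.7
```

```bash
cat > look.py <<'E'
import sys
from h import *
name,x,y,w,h,k=sys.argv[1],*map(float,sys.argv[2:7]);x,y,w,h=map(int,(x,y,w,h))
cam=sys.argv[7] if len(sys.argv)>7 else "scene"
im=manip.snapshot(cam)[y:y+h,x:x+w];im=np.clip(255*(im/255.)**.6,0,255).astype(np.uint8)
cv2.imwrite(f"pics/{name}.png",cv2.resize(im,None,fx=k,fy=k,interpolation=cv2.INTER_CUBIC))
o=manip.observe();print(o['position'].round(1),o['ft_force'].round(1),o['finger_gap'],o['joint_positions'].round(3),o['time_s'])
E
python3 look.py d1 285 185 60 80 7.4
```

```text
[ 440.4 -249.7    5.3] [-1.3 -0.5 -0.2] 85.71174359248423 [-0.206  0.332 -0.342 -0.    -0.898 -1.209] 3.45
```

View pics/d1.png

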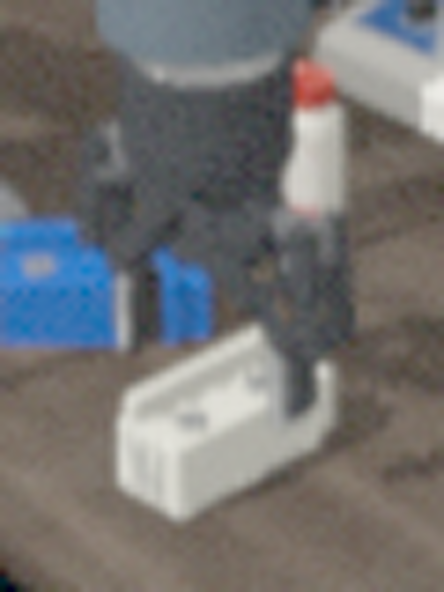

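```bash
python3 - <<'E'
from h import *
o=manip.observe();R=Ro.from_quat(o['eef_rot']).as_matrix();p=o['position']
c=C["scene"];Rc=cv2.Rodrigues(c['rvec'])[0];cam=-Rc.T@c['tvec']
def rplane(uv,pt,nrm):
    d=Rc.T@np.array([(uv[0]-c['cx'])/c['fx'],(uv[1]-c['cy'])/c['fy'],1]);return cam+d*((pt-cam)@nrm)/(d@nrm)
f=lambda u,v:(285+(u+.5)/7.4-.5,185+(v+.5)/7.4-.5)
n=R[:,2]
for nm,k,pts in(("right inner edge",-42.8,[(287,415),(310,415)]),("left pad",42.8,[(120,347),(137,352)])):
    for q in pts:
        P=rplane(f(*q),p+n*k,n); print(nm,P.round(1),"tool xyz",(R.T@(P-p)).round(1))
E
```

```text
right inner edge [ 448.3 -291.9   44.1] tool xyz [-38.9  -1.2 -42.8]
right inner edge [ 462.4 -289.6   37.6] tool xyz [-32.3 -15.4 -42.8]
left pad [ 417.6 -210.    50.9] tool xyz [-45.6  16.5  42.8]
left pad [ 427.5 -208.5   43.9] tool xyz [-38.6   6.4  42.8]
```

The picture shows the right fingertip at crop (300,415) and the left at (130,350), which works out to tip height z≈41 with no contact. Continuing down guarded.

Request:
{"name": "play_rows", "arguments": {"increments": [[0.1, 0, -0.8, 0, 0, 0, 0], [0.2, 0, -1.6, 0, 0, 0, 0], [0.2, 0, -1.6, 0, 0, 0, 0]]}}

```text
time_s: 3.75
position: [442.0, -249.5, -11.6]
eef_rot: [-0.537, 0.46, 0.538, 0.459]
ft_force: [-0.1, 0.2, 0.3]
finger_gap: 85.4
```

```bash
python3 look.py d2 285 185 60 80 7.4
```

```text
[ 442.4 -249.7  -10.9] [-0.4 -0.4  0.3] 85.38549645288724 [-0.205  0.356 -0.357 -0.    -0.86  -1.21 ] 3.8
```

View pics/d2.png

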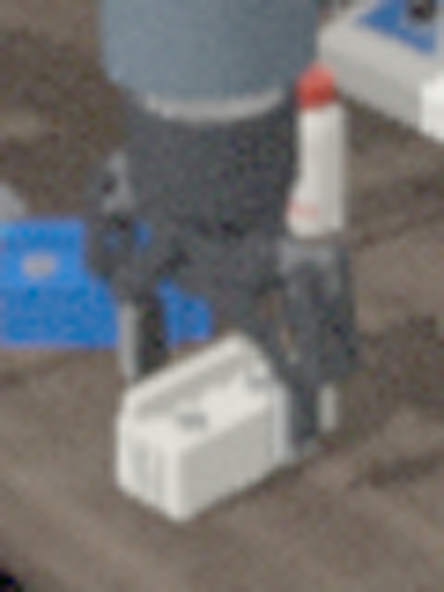

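Request:
{"name": "play_rows", "arguments": {"increments": [[-0.5, 0, -0.7, 0, 0, 0, 0], [-0.5, 0, -1.2, 0, 0, 0, 0], [-0.5, 0, -1.2, 0, 0, 0, 0]]}}

```text
time_s: 4.1
position: [437.1, -249.6, -22.9]
eef_rot: [-0.537, 0.46, 0.538, 0.459]
ft_force: [-0.3, 0.4, 0.9]
finger_gap: 85.3
```

```bash
python3 look.py d3 285 185 60 80 7.4
```

```text
[ 437.5 -249.8  -22.4] [0.6 0.5 0.3] 85.28693999975935 [-0.207  0.364 -0.382  0.    -0.826 -1.207] 4.15
```

View pics/d3.png

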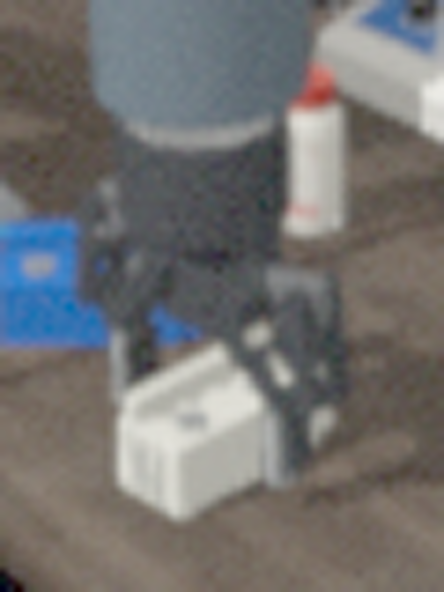

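Tips are just above the table now. I'll raise 3 mm to allow for the forward swing and close.

Request:
{"name": "play_rows", "arguments": {"increments": [[0, 0, 0.3, 0, 0, 0, 0], [0, 0, 0.3, 0, 0, 0, 100], [0, 0, 0.3, 0, 0, 0, 160], [0, 0, 0.3, 0, 0, 0, 200], [0, 0, 0.3, 0, 0, 0, 255], [0, 0, 0.3, 0, 0, 0, 255], [0, 0, 0.3, 0, 0, 0, 255], [0, 0, 0.3, 0, 0, 0, 255]], "squeeze": 40}}

```text
time_s: 4.95
position: [438.5, -250.1, -18.6]
eef_rot: [0.538, -0.459, -0.537, -0.459]
ft_force: [0.6, -0.5, 5.0]
finger_gap: 39.7
```

```bash
python3 look.py d4 285 185 60 80 7.4
```

```text
[ 438.5 -250.1  -18.6] [ 0.  -0.5  6.7] 39.47538718062527 [-0.207  0.359 -0.377  0.    -0.833 -1.207] 5.0
```

View pics/d4.png

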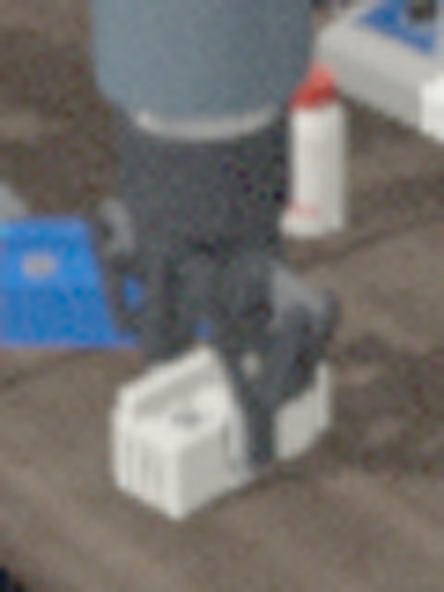

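Gripped, with a gap of 39.5 mm. Lifting.

Request:
{"name": "play_rows", "arguments": {"increments": [[0, 0, 2, 0, 0, 0, 255], [0, 0, 5, 0, 0, 0, 255], [0, 0, 9, 0, 0, 0, 255], [0, 0, 13, 0, 0, 0, 255], [0, 0, 17, 0, 0, 0, 255], [0, 0, 21, 0, 0, 0, 255], [0, 0, 25, 0, 0, 0, 255], [0, 0, 25, 0, 0, 0, 255]], "squeeze": 50}}

```text
time_s: 5.8
position: [440.1, -250.9, 236.1]
eef_rot: [0.541, -0.458, -0.534, -0.46]
ft_force: [-0.2, -0.7, -2.2]
finger_gap: 39.7
```

```bash
python3 - <<'E'
from h import *
sl=lambda:None
im=manip.snapshot("scene");cv2.imwrite("pics/l1.png",im)
o=manip.observe();print(o['position'],o['eef_rot'],o['joint_positions'].round(3),o['ft_force'],o['finger_gap'])
p=o['position'];print(proj("scene",p+[0,0,40]))
c=im[110:210,270:350];cv2.imwrite("pics/l1c.png",cv2.resize(c,None,fx=6,fy=6,interpolation=cv2.INTER_CUBIC))
E
```

```text
[ 439.0222123  -249.81928015  232.69093245] [ 0.53871782 -0.45859127 -0.53625854 -0.46033025] [-0.207  0.156  0.045 -0.    -1.455 -1.207] [ 0.20459803 -0.12660681 -3.81453148] 39.313245948697755
[[311.46799227 170.62434116]]
```

View pics/l1c.png

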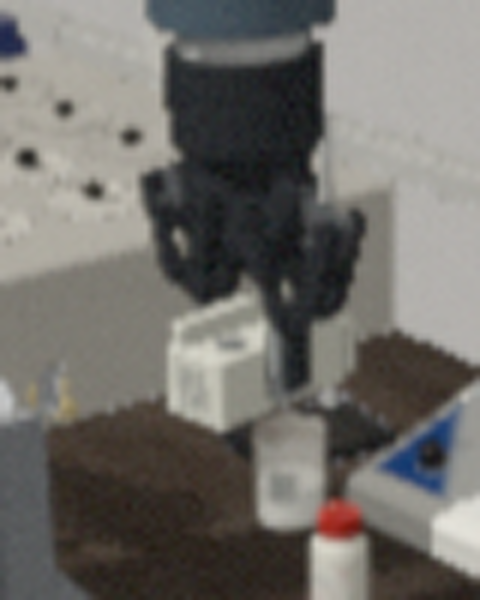

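```bash
cat >> h.py <<'E'
REL=np.array([[0,0,-1],[-1,0,0],[0,1,0.]]) # columns: cart x,y,z in tool
A=np.radians(26);CH=dict(x=469.1,y=139.8,yaw=1.471)
def Rch(t=A): return (Ro.from_euler('z',CH['yaw'])*Ro.from_euler('y',t))
def floorp(s,y=0,h=0):
    return pose(np.array([[118-s*np.cos(A)+h*np.sin(A),y,36+s*np.sin(A)+h*np.cos(A)]]),CH['x'],CH['y'],CH['yaw'])[0]
def toolR(Rc): return Ro.from_matrix(Rc.as_matrix()@REL.T)
TC=np.array([9.9,0,18.6]) # cart origin rel TCP in cart axes
def tcp_for(orig,Rc): return orig-Rc.apply(TC)
E
python3 - <<'E'
from h import *
o=manip.observe();Rc=Ro.from_matrix(Ro.from_quat(o['eef_rot']).as_matrix()@REL);print("cart euler zyx",Rc.as_euler('zyx',degrees=True))
Rt=Rch();org=floorp(200,0,100);print("orig target",org,"floor",floorp(200))
tp=tcp_for(org,Rt);print("tcp",tp);d=delta(tp,toolR(Rt));print(d)
# level only
print("yaw only",delta(tp,toolR(Rch(0))))
ax=Rch().apply([0,1,0])*26;print("tilt rotvec deg",ax)
E
```

```text
cart euler zyx [ 8.95035454 -0.24302901 -0.02237563]
orig target [467.31444797 121.9674752  213.55363399] floor [462.94692297  78.34847305 123.67422936]
tcp [465.61556774 105.00055224 201.17593908]
(array([ 2.65933554, 35.48198324, -3.15149934]), array([-20.44774912,  19.4125742 ,  73.91727217]))
yaw only (array([ 2.65933554, 35.48198324, -3.15149934]), array([-0.14071024,  0.22167684, 75.33156877]))
tilt rotvec deg [-2.58706364e+01  2.59039973e+00 -7.21644966e-16]
```

Request:
{"name": "play_rows", "arguments": {"increments": [[0.3, 4, 0, 0, 0, 8, 255], [0.6, 8, 0, 0, 0, 16, 255], [1, 12, 0, 0, 0, 24, 255], [1.3, 16, 0, 0, 0, 32, 255], [1.7, 20, 0, 0, 0, 40, 255], [2, 24, 0, 0, 0, 48, 255], [2.3, 28, 0, 0, 0, 56, 255], [2.7, 32, 0, 0, 0, 64, 255]]}}

```text
time_s: 6.65
position: [463.4, 71.8, 228.7]
eef_rot: [-0.698, 0.103, 0.701, 0.102]
ft_force: [1.0, 0.2, -1.3]
finger_gap: 39.5
```

Request:
{"name": "play_rows", "arguments": {"increments": [[0, 3.5, 0, 0, 0, 8, 255], [0, 3.5, 0, 0, 0, 11.3, 255], [0, 3.5, 0, 0, 0, 11.3, 255], [0, 3.5, 0, 0, 0, 11.3, 255]]}}

```text
time_s: 7.05
position: [464.2, 104.8, 229.4]
eef_rot: [-0.705, 0.037, 0.707, 0.036]
ft_force: [0.8, -0.9, -1.4]
finger_gap: 39.6
```

```bash
python3 - <<'E'
from h import *
for n in("scene","top"): cv2.imwrite(f"pics/m1_{n}.png",manip.snapshot(n))
o=manip.observe();print(o['position'],o['joint_positions'].round(3),o['ft_force'],o['finger_gap'])
np.save("m1.npy",np.r_[o['position'],o['eef_rot']])
im=cv2.imread("pics/m1_scene.png")[60:220,220:380];cv2.imwrite("pics/m1.png",cv2.resize(im,None,fx=3.7,fy=3.7,interpolation=cv2.INTER_CUBIC))
E
```

```text
[464.59865693 104.46822779 230.22555498] [ 0.551  0.103 -0.024 -0.    -1.445 -0.654] [ 0.26953799 -1.04002396 -2.2652314 ] 39.223656031169924
```

View pics/m1.png

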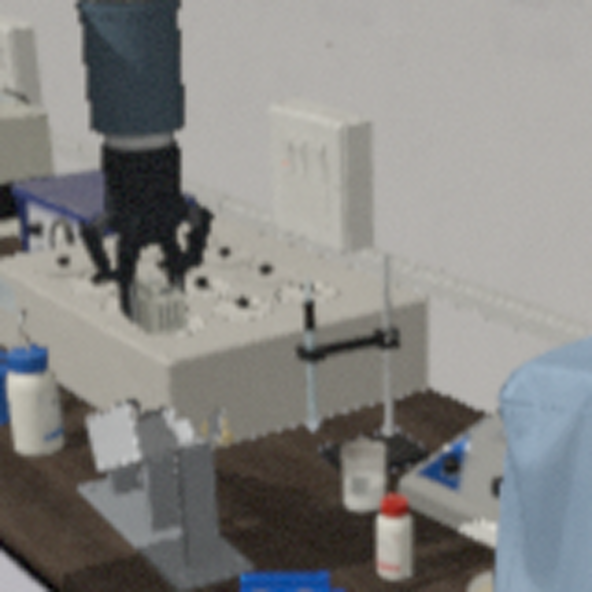

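Over the chute with the nose facing away, i.e. downhill. Now tilting the nose 26° down about the TCP.

Request:
{"name": "play_rows", "arguments": {"increments": [[0, 0, 0, -8, 0.8, 0, 255], [0, 0, 0, -16, 1.6, 0, 255], [0, 0, 0, -24, 2.4, 0, 255], [0, 0, 0, -25.8, 2.6, 0, 255], [0, 0, 0, -25.8, 2.6, 0, 255], [0, 0, 0, -25.8, 2.6, 0, 255]]}}

```text
time_s: 7.75
position: [465.1, 104.8, 231.1]
eef_rot: [-0.68, 0.193, 0.696, -0.123]
ft_force: [0.2, 0.4, -1.6]
finger_gap: 39.0
```

```bash
python3 - <<'E'
from h import *
for n in("scene","top"): cv2.imwrite(f"pics/m2_{n}.png",manip.snapshot(n))
o=manip.observe();print(o['position'],o['joint_positions'].round(3),o['ft_force'],o['finger_gap'])
np.save("m2.npy",np.r_[o['position'],o['eef_rot']])
Rc=Ro.from_matrix(Ro.from_quat(o['eef_rot']).as_matrix()@REL);print(Rc.as_euler('zyx',degrees=True))
org=o['position']+Rc.apply(TC)
for n,(x,y,w,h),k in(("scene",(225,85,70,70),8),("top",(210,150,100,80),7)):
    im=cv2.imread(f"pics/m2_{n}.png")[y:y+h,x:x+w];c=cv2.resize(im,None,fx=k,fy=k,interpolation=cv2.INTER_CUBIC)
    cv2.imwrite(f"pics/m2raw_{n}.png",c);c=c.copy()
    for b in CART:
        u=(proj(n,Rc.apply(b)+org)-[x-.5,y-.5])*k-.5
        cv2.polylines(c,[cv2.convexHull(u.astype(np.int32))],True,(0,0,255),1)
    cv2.imwrite(f"pics/m2c_{n}.png",c)
E
```

```text
[465.24624276 104.46624473 231.80414514] [ 0.784  0.264 -0.022  0.28  -1.639 -0.918] [ 0.23513244 -0.05450408 -1.75561395] 39.312439155549306
[ 84.68200899   2.46200294 -25.64653776]
```

View pics/m2c_scene.png

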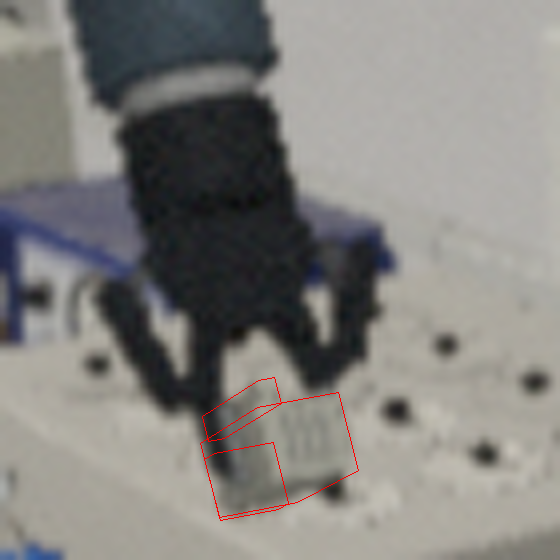

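View pics/m2c_top.png

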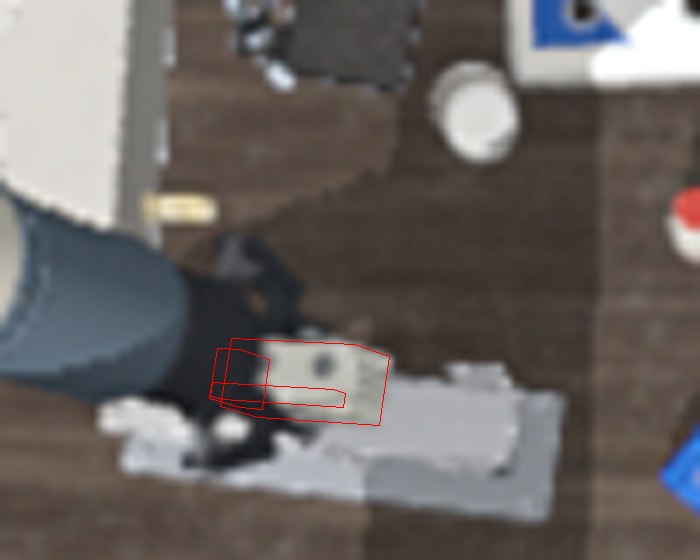

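The tool-frame offset model overlays well on both views after the tilt: cartridge back edge at scene crop (338–358, 393–470), top crop (380–388, 355–425). I'll compute the approach.

```bash
python3 - <<'E'
from h import *
o=manip.observe();Rc=Ro.from_matrix(Ro.from_quat(o['eef_rot']).as_matrix()@REL)
print("resid rot (chute axes)",np.degrees((Rch().inv()*Rc).as_rotvec()))
org=o['position']+Rc.apply(TC)
def inch(P):
    q=Ro.from_euler('z',-CH['yaw']).apply(P-[CH['x'],CH['y'],0])-[118,0,36];q=Ro.from_euler('y',-A).apply(q);return -q[0],q[1],q[2]
print("s,y,h",inch(org))
for h in(30,10,2,0):
    print(h,delta(tcp_for(floorp(200,0,h),Rch()),toolR(Rch())))
E
```

```text
resid rot (chute axes) [-0.01907767 -0.24356027 -0.16505234]
s,y,h (np.float64(214.01662549323598), np.float64(0.29204913109543934), np.float64(127.3211789585881))
30 (array([-0.26879425, -2.9998994 , -9.35437893]), array([-0.23343137,  0.11332186,  0.13998496]))
10 (array([ -0.35614475,  -3.87227944, -11.15196702]), array([-0.23343137,  0.11332186,  0.13998496]))
2 (array([ -0.39108495,  -4.22123146, -11.87100226]), array([-0.23343137,  0.11332186,  0.13998496]))
0 (array([ -0.39982   ,  -4.30846946, -12.05076107]), array([-0.23343137,  0.11332186,  0.13998496]))
```

Request:
{"name": "play_rows", "arguments": {"increments": [[0, -1, -3, 0, 0, 0, 255], [-0.1, -2, -6, 0, 0, 0, 255], [-0.3, -3, -8.5, -0.2, 0.1, 0.1, 255], [-0.3, -3, -9.3, -0.2, 0.1, 0.1, 255], [-0.3, -3, -9.3, -0.2, 0.1, 0.1, 255], [-0.3, -3, -9.3, -0.2, 0.1, 0.1, 255]]}}

```text
time_s: 8.45
position: [463.1, 75.7, 139.5]
eef_rot: [-0.681, 0.193, 0.696, -0.125]
ft_force: [0.7, -0.7, -1.2]
finger_gap: 39.1
```

```bash
cat > ov.py <<'E'
import sys
from h import *
nm=sys.argv[1]
ims={n:manip.snapshot(n) for n in("scene","top")}
o=manip.observe();Rc=Ro.from_matrix(Ro.from_quat(o['eef_rot']).as_matrix()@REL);org=o['position']+Rc.apply(TC)
q=Ro.from_euler('z',-CH['yaw']).apply(org-[CH['x'],CH['y'],0])-[118,0,36];q=Ro.from_euler('y',-A).apply(q)
print("s,y,h",-q[0],q[1],q[2],"F",o['ft_force'].round(1),"gap",o['finger_gap'],"t",o['time_s'],o['position'].round(1))
print("rot",np.degrees((Rch().inv()*Rc).as_rotvec()).round(2))
for n,(x,y,w,h),k in(("scene",(235,130,70,70),8),("top",(220,180,80,60),9)):
    im=ims[n][y:y+h,x:x+w];im=np.clip(255*(im/255.)**.8,0,255).astype(np.uint8)
    c=cv2.resize(im,None,fx=k,fy=k,interpolation=cv2.INTER_CUBIC);cv2.imwrite(f"pics/{nm}_{n}_raw.png",c)
    if len(sys.argv)<3:
      for b in CART:
        u=(proj(n,Rc.apply(b)+org)-[x-.5,y-.5])*k-.5
        cv2.polylines(c,[cv2.convexHull(u.astype(np.int32))],True,(0,0,255),1)
    cv2.imwrite(f"pics/{nm}_{n}.png",c)
for h in(30,10,5,2,0): print(h,*[v.round(2) for v in delta(tcp_for(floorp(200,0,h),Rch()),toolR(Rch()))])
E
python3 ov.py a1
```

```text
s,y,h 199.054247132633 -0.3089513013337029 31.66989519144727 F [-0.3 -0.6 -2.7] gap 39.13816558690389 t 8.55 [463.1  76.  139.3]
rot [-0.1   0.01  0.04]
30 [-0.05 -0.15 -0.11] [ 0.01  0.07 -0.08]
10 [-0.14 -1.03 -1.91] [ 0.01  0.07 -0.08]
5 [-0.16 -1.24 -2.36] [ 0.01  0.07 -0.08]
2 [-0.17 -1.38 -2.63] [ 0.01  0.07 -0.08]
0 [-0.18 -1.46 -2.81] [ 0.01  0.07 -0.08]
```

View pics/a1_scene.png

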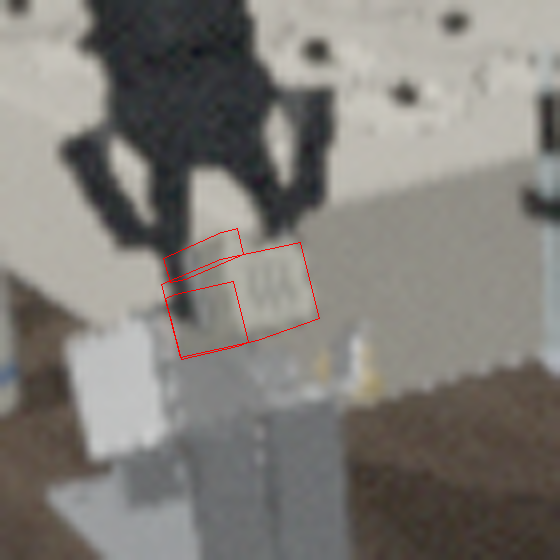

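View pics/a1_top.png

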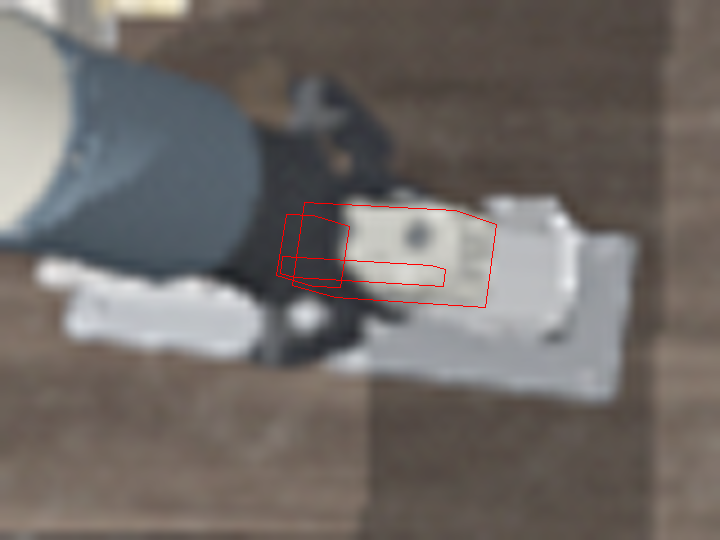

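Request:
{"name": "play_rows", "arguments": {"increments": [[-0.1, -0.6, -1.1, 0, 0, 0, 255], [-0.1, -1.0, -1.9, 0, 0, 0, 255], [-0.2, -1.2, -2.3, 0, 0, 0, 255], [-0.2, -1.2, -2.3, 0, 0, 0, 255], [-0.2, -1.2, -2.3, 0, 0, 0, 255]]}}

```text
time_s: 9.05
position: [460.5, 63.4, 115.4]
eef_rot: [-0.68, 0.193, 0.696, -0.126]
ft_force: [2.2, -2.2, -1.3]
finger_gap: 39.7
```

```bash
python3 ov.py a2
```

```text
s,y,h 200.00369187349608 1.0351908757166843 4.458693574336406 F [ 1.7 -1.1 -1.9] gap 39.28746554575891 t 9.15 [460.4  63.4 115.3]
rot [-0.01  0.12  0.09]
30 [0.21 1.11 2.29] [ 0.12 -0.05 -0.08]
10 [0.13 0.23 0.49] [ 0.12 -0.05 -0.08]
5 [0.1  0.02 0.04] [ 0.12 -0.05 -0.08]
2 [ 0.09 -0.11 -0.22] [ 0.12 -0.05 -0.08]
0 [ 0.08 -0.2  -0.4 ] [ 0.12 -0.05 -0.08]
```

View pics/a2_scene.png

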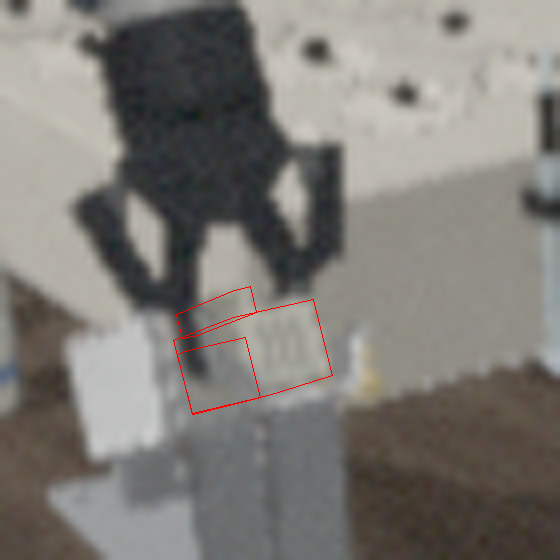

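View pics/a2_top.png

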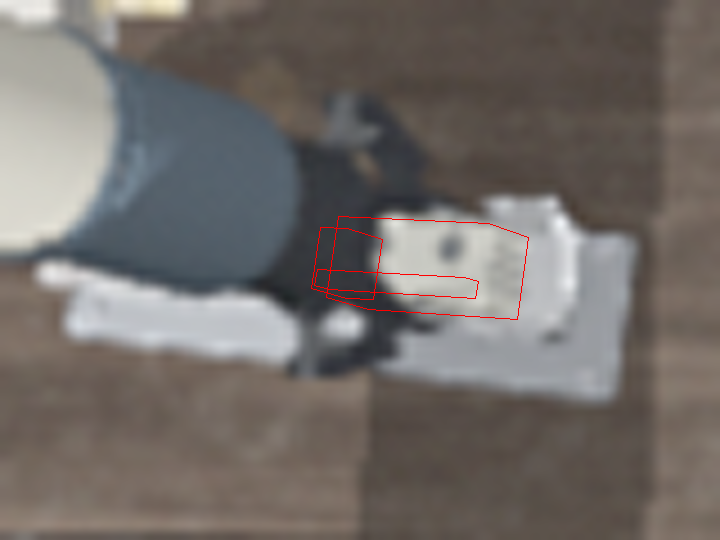

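Request:
{"name": "play_rows", "arguments": {"increments": [[0.1, -0.1, -0.2, 0.1, 0, -0.1, 255], [0.1, -0.15, -0.3, 0.1, 0, -0.1, 255], [0.1, -0.15, -0.3, 0.1, 0, -0.1, 255], [0.1, -0.15, -0.3, 0.1, 0, -0.1, 255]], "squeeze": 30}}

```text
time_s: 9.55
position: [460.8, 61.6, 111.9]
eef_rot: [-0.679, 0.194, 0.697, -0.125]
ft_force: [-0.2, -0.2, -2.3]
finger_gap: 39.3
```

```bash
python3 ov.py a3
```

```text
s,y,h 200.0605314091793 0.30393513700157404 0.7000664783416325 F [ 0.6  0.3 -2.3] gap 39.64053745823816 t 9.65 [460.9  61.7 112. ]
rot [0.1  0.04 0.01]
30 [0.16 1.28 2.63] [ 0.03 -0.1   0.04]
10 [0.07 0.41 0.83] [ 0.03 -0.1   0.04]
5 [0.05 0.19 0.38] [ 0.03 -0.1   0.04]
2 [0.04 0.06 0.11] [ 0.03 -0.1   0.04]
0 [ 0.03 -0.03 -0.07] [ 0.03 -0.1   0.04]
```

Not touching yet. I'll step further down along the chute normal, watching for contact.

Request:
{"name": "play_rows", "arguments": {"increments": [[0, -0.05, -0.1, 0, 0, 0, 255], [0, -0.1, -0.2, 0, 0, 0, 255], [0, -0.1, -0.2, 0, 0, 0, 255]]}}

```text
time_s: 9.95
position: [461.3, 60.9, 110.3]
eef_rot: [-0.68, 0.193, 0.696, -0.125]
ft_force: [-0.5, 0.6, 0.9]
finger_gap: 38.8
```

```bash
python3 ov.py a4
```

```text
s,y,h 199.98380067932763 -0.0851754900199181 -1.1513126315547138 F [-0.9  2.   1.8] gap 39.50409675224826 t 10.05 [461.3  60.9 110.3]
rot [0.05 0.02 0.01]
30 [0.13 1.36 2.8 ] [ 0.01 -0.05  0.02]
10 [0.04 0.49 1.  ] [ 0.01 -0.05  0.02]
5 [0.02 0.27 0.55] [ 0.01 -0.05  0.02]
2 [0.01 0.14 0.28] [ 0.01 -0.05  0.02]
0 [-0.    0.05  0.1 ] [ 0.01 -0.05  0.02]
```

View pics/a4_scene_raw.png

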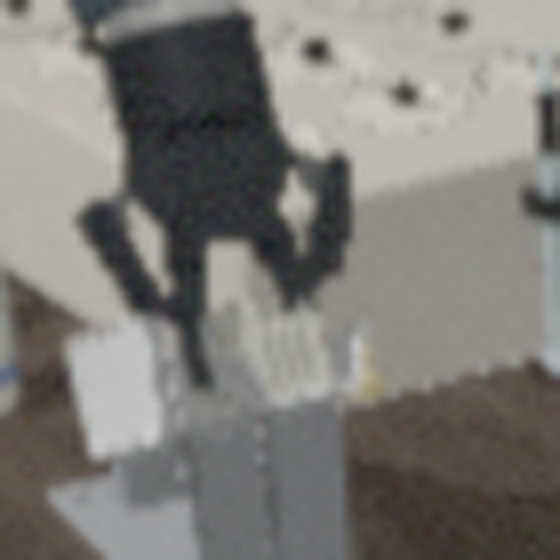

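View pics/a4_top_raw.png

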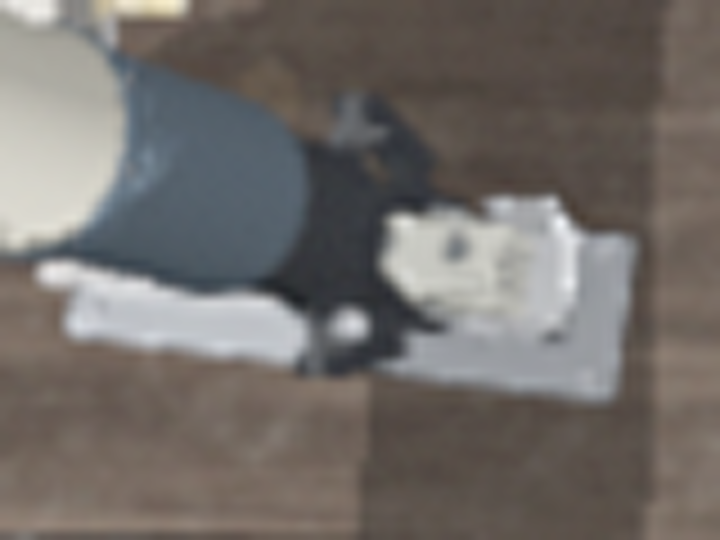

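Floor contact felt: the force along the normal changed by about 4 N. The cartridge sits between the guides, rib on the chute's +y side. Releasing.

Request:
{"name": "play_rows", "arguments": {"increments": [[0, 0, 0, 0, 0, 0, 60], [0, 0, 0, 0, 0, 0, 60], [0, 0, 0, 0, 0, 0, 60], [0, 0, 0, 0, 0, 0, 60], [0, 0, 0, 0, 0, 0, 60], [0, 0, 0, 0, 0, 0, 60], [0, 0, 0, 0, 0, 0, 60]]}}

```text
time_s: 10.75
position: [461.0, 60.6, 109.9]
eef_rot: [-0.68, 0.194, 0.697, -0.125]
ft_force: [-0.6, 0.5, -0.0]
finger_gap: 65.2
```

```bash
python3 ov.py b1 n
```

```text
s,y,h 200.05460335071862 0.17313348792626843 -1.5701994137461253 F [-0.1  0.5  1.1] gap 65.19197020588028 t 10.85 [461.   60.7 109.9]
rot [0.1  0.04 0.01]
30 [0.16 1.38 2.83] [ 0.03 -0.1   0.03]
10 [0.07 0.51 1.04] [ 0.03 -0.1   0.03]
5 [0.05 0.29 0.59] [ 0.03 -0.1   0.03]
2 [0.04 0.16 0.32] [ 0.03 -0.1   0.03]
0 [0.03 0.07 0.14] [ 0.03 -0.1   0.03]
```

View pics/b1_scene_raw.png

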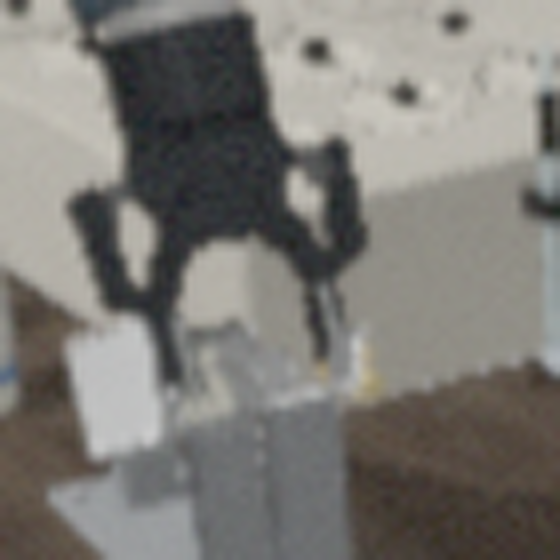

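View pics/b1_top_raw.png

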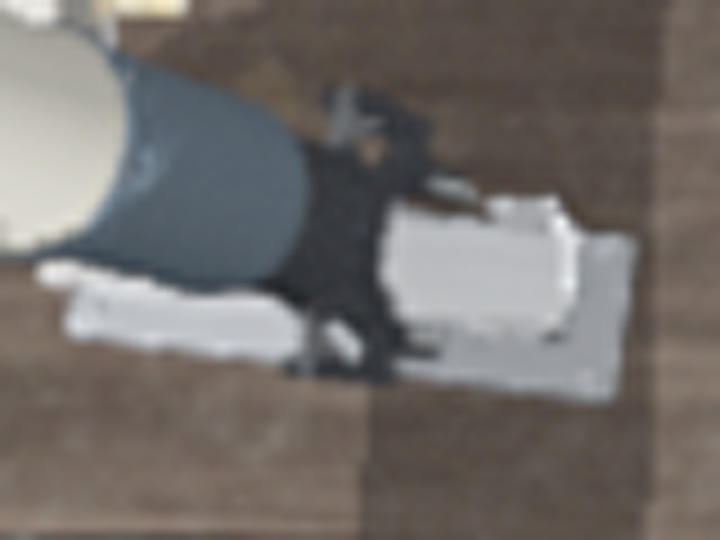

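The cartridge slid away from the fingers. Now retreating along the chute normal, then up and away.

Request:
{"name": "play_rows", "arguments": {"increments": [[0.1, 0.9, 1.8, 0, 0, 0, 60], [0.2, 2.2, 4.5, 0, 0, 0, 60], [0.3, 4, 8, 0, 0, 0, 60], [0.3, 4.5, 12, 0, 0, 0, 60], [-2, 3, 16, 0, 0, 0, 60], [-5, 0, 18, 0, 0, 0, 60], [-8, -3, 18, 0, 0, 0, 60], [-9, -7, 18, 0, 0, 0, 60]]}}

```text
time_s: 11.65
position: [369.8, -9.8, 290.6]
eef_rot: [-0.681, 0.192, 0.696, -0.125]
ft_force: [0.8, 0.6, 1.4]
finger_gap: 65.3
```

Request:
{"name": "play_rows", "arguments": {"increments": [[0, -5, 0, 0, 0, 0, 60], [0, -10, 0, 0, 0, 0, 60], [0, -15, 0, 0, 0, 0, 60], [0, -20, 0, 0, 0, 0, 60], [0, -20, 0, 0, 0, 0, 60], [0, -20, 0, 0, 0, 0, 60]]}}

```text
time_s: 12.25
position: [370.1, -210.5, 289.9]
eef_rot: [-0.679, 0.195, 0.697, -0.123]
ft_force: [-0.1, 0.3, -0.4]
finger_gap: 65.5
```

```bash
python3 - <<'E'
from h import *
Rc=Rch();org=floorp(50)
for n,(x,y,w,h),k in(("scene",(236,160,60,62),9),("top",(220,190,78,42),10)):
    im=manip.snapshot(n);cv2.imwrite(f"pics/f_{n}_full.png",im);im=im[y:y+h,x:x+w]
    c=cv2.resize(im,None,fx=k,fy=k,interpolation=cv2.INTER_CUBIC);cv2.imwrite(f"pics/f_{n}_raw.png",c)
    for b in CART:
        u=(proj(n,Rc.apply(b)+org)-[x-.5,y-.5])*k-.5
        cv2.polylines(c,[cv2.convexHull(u.astype(np.int32))],True,(0,0,255),1)
    cv2.imwrite(f"pics/f_{n}.png",c)
E
```

```text
(no output)
```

View pics/f_scene_raw.png

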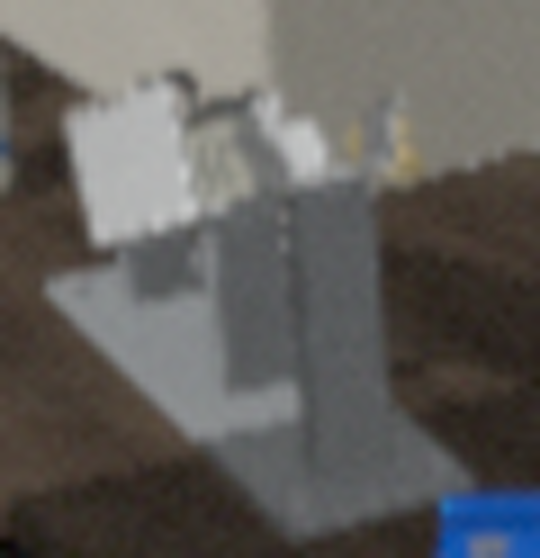

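View pics/f_top_raw.png

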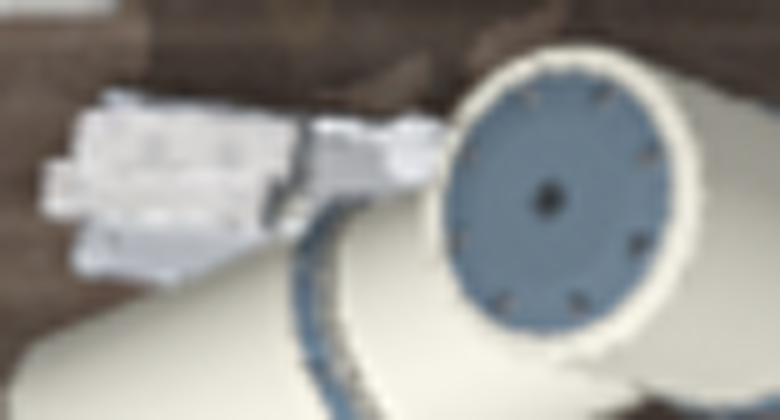

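View pics/f_top.png

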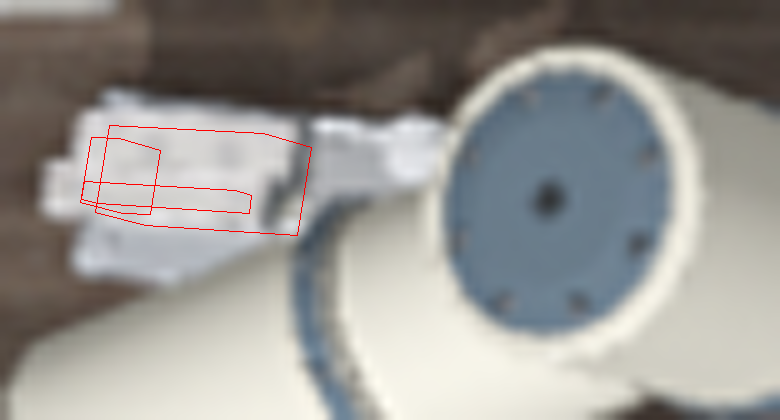

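View pics/f_scene_full.png

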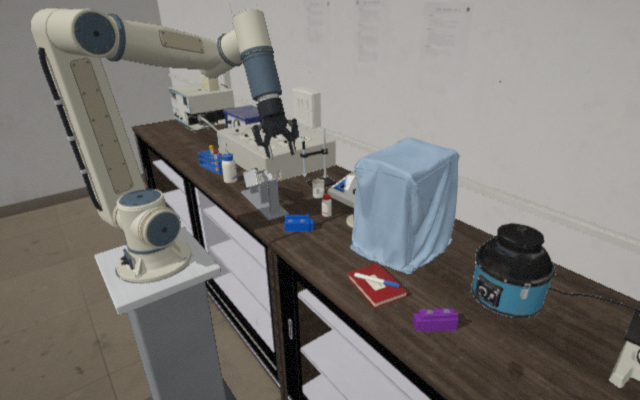

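The cartridge's back end shows inside the gate at scene crop (225,165). I'll move the arm clear of the top view and check that it is fully seated.

Request:
{"name": "play_rows", "arguments": {"increments": [[-1, -5, 0, 0, 0, 0, 60], [-2, -10, 0, 0, 0, 0, 60], [-3, -15, 0, 0, 0, 0, 60], [-4, -20, 0, 0, 0, 0, 60], [-4, -20, 0, 0, 0, 0, 60]]}}

```text
time_s: 12.85
position: [330.0, -411.6, 289.4]
eef_rot: [-0.679, 0.194, 0.697, -0.124]
ft_force: [-0.3, -0.0, 0.7]
finger_gap: 65.1
```

```bash
python3 - <<'E'
from h import *
Rc=Rch()
out=[]
for n,(x,y,w,h),k in(("scene",(238,162,36,36),11),("top",(222,190,45,36),11)):
    im=manip.snapshot(n);cv2.imwrite(f"pics/e_{n}_full.png",im);im=im[y:y+h,x:x+w];im=np.clip(255*(im/255.)**1.5*1.25,0,255).astype(np.uint8)
    c=cv2.resize(im,None,fx=k,fy=k,interpolation=cv2.INTER_CUBIC);r=c.copy()
    for s,col in((50,(0,0,255)),(65,(0,200,0))):
      org=floorp(s)
      for b in CART:
        u=(proj(n,Rc.apply(b)+org)-[x-.5,y-.5])*k-.5
        cv2.polylines(c,[cv2.convexHull(u.astype(np.int32))],True,col,1)
    cv2.imwrite(f"pics/e_{n}.png",np.hstack([r,c])[:, :1000]); cv2.imwrite(f"pics/e_{n}.png",cv2.resize(np.hstack([r,c]),None,fx=.8,fy=.8))
print(manip.observe()['ft_force'],manip.observe()['time_s'])
E
```

```text
[ 0.35734396  0.78710927 -0.05158956] 12.95
```

View pics/e_scene.png

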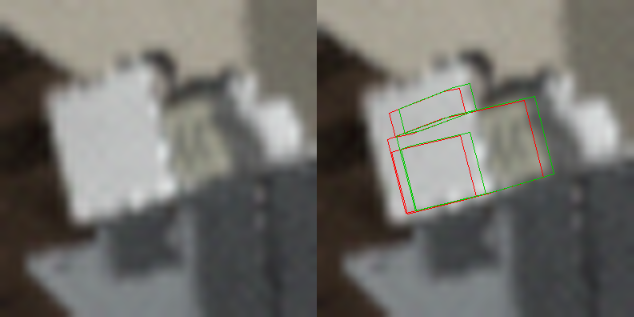

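View pics/e_top.png

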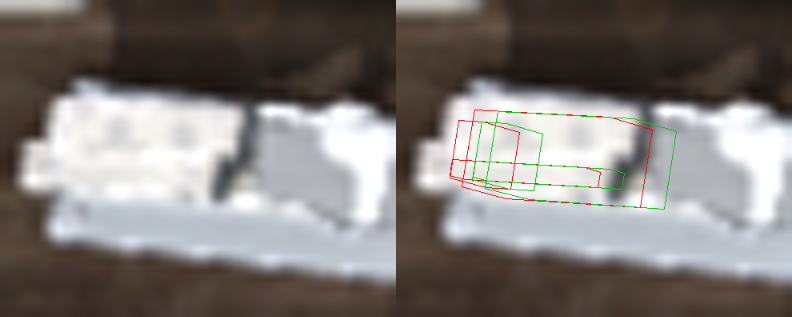

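Both views put the back end on the red outline, which is the seated position: scene panel edge x≈225, top panel x≈245. The bystanders are at their starting pixels.

```bash
python3 - <<'E'
from h import *
a=cv2.imread("pics/scene0.png").astype(int);b=cv2.imread("pics/e_scene_full.png").astype(int)
for n,(x,y,w,h) in dict(beaker=(308,175,18,24),bottle=(319,192,14,26),wash=(219,150,20,36)).items(): print(n,abs(a-b)[y:y+h,x:x+w].mean().round(1))
print(manip.hand_in())
E
```

```text
beaker 8.5
bottle 3.9
wash 9.7
the job is handed in; nothing more can be done
None
```

```bash
python3 - <<'E'
import cv2,numpy as np
a=cv2.imread("pics/scene0.png");b=cv2.imread("pics/e_scene_full.png")
f=lambda i:cv2.resize(i[145:225,205:340],None,fx=2.9,fy=2.9,interpolation=cv2.INTER_CUBIC)
cv2.imwrite("pics/cmp.png",np.hstack([f(a),f(b)]))
E
```

```text
(no output)
```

View pics/cmp.png

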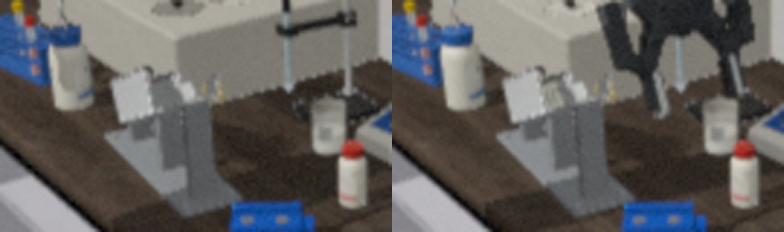

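I put the white cartridge into the chute's open upper part, nose downhill and rib on the raised (+y) side, and released it. It slid under the cover and came to rest against the stop, and I handed the job in at about 13 s.

- **Seating:** in both final camera views the cartridge's back end lies on the outline drawn for nose-at-stop. Its nose and the stop were hidden under the cover, so this comes from the back end's position.
- **Forces:** the wrist readings I saw stayed under about 7 N, and the arm was well clear of everything at the end.
- **Bystanders:** a before-and-after picture shows the beaker, small bottle and wash bottle where they stood. The pixel-difference check was less clear for the beaker (8.5) and the wash bottle (9.7) than for the small bottle (3.9). I put that down to noise and the gripper in view, since nothing looks moved.
- **What disagreed:** with the fingers open, the fingertips stood about 40 to 50 mm further back along the tool than the reported TCP implied. I found this in the pictures before closing, went down in small force-checked steps to a TCP reading of about -22 mm, and used the measured offset for the placing. The two camera fits of the cartridge also differed by about 4 mm; the grip centred it.

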